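# Sweep loose components from under the cover into the tray

### The job

Use the sweeping paddle to sweep all five loose components from under the platform's wire cover into the open tray at the platform's end, never touching them with the gripper. Only the paddle's tip sticks out of its sleeve: draw it right out by the tip, lay it on the bench and let go, then take it by the handle so that the blade reaches in under the cover. When all five are in the tray, lay the paddle down on the bench; leave the other things on the bench where they are.

Things in the scene. Friction and masses are not known exactly. Their poses are not given: they have to be found in the camera images.
- paddle: black plastic paddle, 28 mm tall, 120 g. Origin: underside of handle's middle; x to its tip, z up. Handle 24 mm wide, x -47.5 to 47.5 mm; blade a straight bar 10 mm thick, 28 tall, x 47.5 to 182.5 mm (tip), underside level. Centre of mass about x = 26 mm. Stands on its underside. At first inside the sleeve, on its axis, resting on the bench, the last 65 mm of the tip out; slides out freely along x
- dock: the paddle's sleeve, a fixed grey metal cover 176 mm long, 42 wide, 40 tall, without a floor (the paddle lies on the bench in it). Origin on the bench; x is the direction in which the paddle comes out; mouth at x = 85 mm, closed end at x = -91 mm. Inside 30 mm wide, 34 mm high
- station: fixed platform: grey board 40 mm high, x -80 to 70, y -130 to 130 mm. Origin on the bench, x away from the robot. Back panel at x = 70 mm, 65 high. Cover: steel rods along y, 28 mm apart, 90 to 95 mm above the bench, x -70 to 74, full width; posts only at the back; front and ends open. Components start with centres at x -10 to 45, y -60 to 60 mm
- tray: open aluminium tray fixed against the platform's +y or -y end (a closed box with a grey lid, same outline and height, stands at the other). 160 x 100 mm outside (x, y), 38 mm tall, 2 mm lower than the board, 4 mm walls. Origin: middle of its underside; axes parallel to the platform's; centre 183 mm along y from the platform's origin, gap to the board 3 mm
- relay: loose component on the platform: black plastic relay, a block 22 x 16 x 16 mm (x, y, z), 16 g. Origin: centre of its underside (z up)
- heatsink: loose component on the platform: finned aluminium heat sink 20 x 20 x 14 mm, 14 g. Origin: centre of its underside (z up)
- connector: loose component on the platform: white plastic connector block 24 x 13 x 13 mm with three brass contacts on top, 12 g. Origin: centre of its underside (z up)
- buzzer: loose component on the platform: round black buzzer, 18 mm across, 13 mm tall, standing upright, 12 g. Origin: centre of its underside (z up)
- choke: loose component on the platform: dark steel choke 17 x 17 x 12 mm with rounded edges, 20 g. Origin: centre of its underside (z up)
- flux_bottle: bystander: small bottle, 48 mm across, 100 mm tall, standing between the sleeve and the platform's right end. Origin at its underside, or near it.
- screwdriver: bystander: screwdriver 170 mm long lying at the near left. Origin at its underside, or near it.
- solder_spool: bystander: steel spool 64 mm across, 45 mm tall, standing on its end at the left. Origin at its underside, or near it.

How it is judged:
On the way, in this order (a step that is already met when the one before it is completed fails the run):
1. the paddle is fully out of its sleeve, lying on the bench, let go and still ((x of paddle in the frame of dock above 0.134 m or x of paddle in the frame of dock below -0.134 m or y of paddle in the frame of dock above 0.04 m or y of paddle in the frame of dock below -0.04 m) and height (world z) of paddle below 0.02 m and contact force between the fingers and paddle below 0.1 N and linear speed of paddle below 0.03 m/s), for 0.2 s.
2. the paddle is taken again by its handle (contact force between the fingers and paddle above 2 N and x of the grasp point in the frame of paddle between -0.055 and 0.055 m), for 0.2 s.
3. all five components are in the tray, with the paddle still in the gripper (x of relay in the frame of tray between -0.078 and 0.078 m and y of relay in the frame of tray between -0.048 and 0.048 m and z of each of relay, heatsink, connector, buzzer, choke in the frame of tray below 0.042 m and x of heatsink in the frame of tray between -0.078 and 0.078 m and y of heatsink in the frame of tray between -0.048 and 0.048 m and x of connector in the frame of tray between -0.078 and 0.078 m and y of connector in the frame of tray between -0.048 and 0.048 m and x of buzzer in the frame of tray between -0.078 and 0.078 m and y of buzzer in the frame of tray between -0.048 and 0.048 m and x of choke in the frame of tray between -0.078 and 0.078 m and y of choke in the frame of tray between -0.048 and 0.048 m and contact force between the fingers and paddle above 1 N), for 0.2 s.
At the end, for the whole second after the job is handed in: All five components rest inside the tray (origins within its outline and below 42 mm over its underside), and the paddle lies released and at rest on the bench top (its origin less than 20 mm above it) (x of relay in the frame of tray between -0.078 and 0.078 m and y of relay in the frame of tray between -0.048 and 0.048 m and z of each of relay, heatsink, connector, buzzer, choke in the frame of tray below 0.042 m and x of heatsink in the frame of tray between -0.078 and 0.078 m and y of heatsink in the frame of tray between -0.048 and 0.048 m and x of connector in the frame of tray between -0.078 and 0.078 m and y of connector in the frame of tray between -0.048 and 0.048 m and x of buzzer in the frame of tray between -0.078 and 0.078 m and y of buzzer in the frame of tray between -0.048 and 0.048 m and x of choke in the frame of tray between -0.078 and 0.078 m and y of choke in the frame of tray between -0.048 and 0.048 m and height (world z) of paddle below 0.02 m and contact force between the fingers and paddle below 0.1 N and linear speed of paddle below 0.02 m/s and linear speed of each of relay, heatsink, connector, buzzer, choke below 0.03 m/s); the robot touches nothing.
It fails at once if the gripper touches a component (contact force between any of the fingers, the arm and relay above 0.3 N or contact force between any of the fingers, the arm and heatsink above 0.3 N or contact force between any of the fingers, the arm and connector above 0.3 N or contact force between any of the fingers, the arm and buzzer above 0.3 N or contact force between any of the fingers, the arm and choke above 0.3 N).
It fails at once if a bystander is moved more than 30 mm (distance of any of flux_bottle, screwdriver, solder_spool from where it was at the start of the episode above 0.03 m).
It also fails if it takes over 72 s, if anything falls off the work surface, if the arm or the gripper's body presses on something with over 40 N, if the wrist force passes 120 N, or if a joint passes its speed limit or range.

### The arm

A 6-joint arm with a two-finger parallel gripper is mounted at the origin on the work surface. World frame = base frame: x ahead of the robot, y to its left, z up, the work surface at z = 0. Lengths are in m, angles in rad, forces in N, time in s.
With the tool pointing down it reaches from about 0.25 to 0.8 m from the base axis. Payload 3.9 kg.
Tool frame: the origin (TCP) lies on the centre line of the jaws, within the pads' length; the fingertips stand robot.tip_reach ahead of it and the grasp point (between the pads) lies 3 mm ahead of it (robot.tip_reach is the distance from the TCP to the fingertips, in m); z points along the fingers, y is the line along which they close (so a half turn about z gives the same grasp; the last joint's range is limited). The gripper opens to 85 mm and grips with 20 to 120 N. Pads are 22 mm wide; open, the fingers measure 114 mm over their backs; the gripper's body (76 mm by 85 mm) begins 54 mm behind the grasp point. The pads swing forward as they close: fully open they stand 13 mm farther back than shut.
Start: joints at [-1.132, 0.26, -0.138, 1.173, 0, 1.571], TCP at [0.223, -0.475, 0.253] pointing down, gripper open.
Joint ranges: [-2.78, 2.78], [-0.83, 1.72], [-1.28, 1.37], [-1.9, 2.12], [-1.57, 1.48], [-3.14, 3.14]. Speed limits (rad/s): [2.57, 2.57, 3.14, 3.14, 3.14, 3.14].

### API

Orientations are given as a unit quaternion [w, x, y, z].
In Python, from workcell import robot, cams gives the robot as it stands.
- The arm moves only by the tool apply_moves, never from a script. Its argument "plan" is a list of rows, each an object with "travel": the shift along the tool's x, y, z in units of 0.04 m (1.0 is 0.04 m), a list of three; "spin": the turn about the tool's z in units of 90 degrees (1.0 is 90 degrees); "fingers": the opening, from -1 (shut) to 1 (fully open). In form: [{"travel": [dx, dy, dz], "spin": spin, "fingers": fingers}, ...]. A call has 1 to 5 rows; each row shifts and turns the commanded pose from where the row before left it, along the tool's axes as they then stand; what a row does not reach is not made up. A row lasts 1/12 s, in which the tool goes at most 41.7 mm and 7.16 degrees, less where a joint would pass 70% of its speed; a pose out of reach is approached as far as the arm can. A call with a number of a shift or a turn outside -1 to 1 is refused whole. A call with a gripper value outside its range is refused whole. The fingers move at their own pace and stop on an object; the grip force is fixed at half the most. Time passes only in rows, so rows that do not move let the fingers close. It gives the time, the measured TCP pose, the force, the opening and the grip force at its end, in the units of the state.
- robot.read_state(): the state, without advancing time (a new reading comes with each control period).
- cams.grab_frame(name): name is "side" or "top"; returns the picture (384x512x3 uint8, blue, green, red); there is no depth.
- cams.camera_info(name): a dict with "fx", "fy", "cx", "cy" (pixels), "rvec" (rotation vector, rad) and "tvec" (3), from world to camera coordinates, as OpenCV has them. Camera axes: x right, y down, z forward; pixel columns grow to the right and rows downward; lengths in m; the calibration is good to about 2 mm. A picture is of the moment at which its call begins. camera_info takes no time and is no camera call.
- robot.job_done(): hands the job in; it is judged then, once.
The state is a dict: "t": time; "joint_positions": joint angles; "joint_velocities": joint speeds; "effort": joint torques, N m; "tool_pos": TCP position; "tcp_rot": TCP orientation; "force": force on the tool from outside, world axes, zero at the start; "wrist_torque": the same for the moment, N m; "finger_gap": finger opening in m; "gripper_force": force on a finger pad.
Only numpy, scipy, OpenCV 4.12 (cv2) and the standard library are available. Lean on these libraries where they do the work, as an engineer would, in place of code of your own. Each camera call takes 0.05 s, during which the arm holds its last target. There are 200 camera calls.

## Working session

There is one attempt and no reset: what is moved stays moved. The work goes in short steps, Python scripts to look and compute and a tool call to move; the robot and the scene stay as the last step left them, time stands still between calls to the robot, and variables do not carry over. Pictures are saved under pics/ and viewed, at most 10 in all, crops included, and the job is handed in when it is done.

Besides the shell and the picture viewer there is one more tool, called after "Emit:" as name(argument=value, ...), one argument or row to a line, values as JSON. apply_moves: Moves the arm, as the interface text tells. Shifts and turns lie within -1 to 1; 1 stands for 0.04 m of shift or 90 degrees of turn. Its arguments: {"type":"object","properties":{"plan":{"type":"array"}},"required":["plan"]}

```bash
ls; mkdir -p pics
cat > h.py <<'E'
import numpy as np, cv2
from workcell import robot, cams
def cam(n):
    c=cams.camera_info(n); K=np.array([[c['fx'],0,c['cx']],[0,c['fy'],c['cy']],[0,0,1.]])
    return K,np.array(c['rvec'],float).ravel(),np.array(c['tvec'],float).ravel()
def px2w(n,pts,z):
    K,r,t=cam(n); R=cv2.Rodrigues(r)[0]; o=-R.T@t; out=[]
    for u,v in pts:
        d=R.T@np.linalg.inv(K)@[u,v,1]; out.append(o+d*(z-o[2])/d[2])
    return np.round(np.array(out),4)
def w2px(n,P):
    K,r,t=cam(n); return cv2.projectPoints(np.array(P,float).reshape(-1,1,3),r,t,K,None)[0].reshape(-1,2).round(1)
def snap(n,f,box=None,s=1):
    im=cams.grab_frame(n)
    if box: im=im[box[1]:box[3],box[0]:box[2]]
    cv2.imwrite('pics/'+f,cv2.resize(im,None,fx=s,fy=s,interpolation=cv2.INTER_CUBIC))
E
python3 - <<'E'
from h import *
a=cams.grab_frame('top');cv2.imwrite('pics/top0.png',cv2.resize(a,(800,600),interpolation=cv2.INTER_CUBIC));cv2.imwrite('pics/raw_top0.png',a)
b=cams.grab_frame('side');cv2.imwrite('pics/side0.png',cv2.resize(b,(800,600),interpolation=cv2.INTER_CUBIC));cv2.imwrite('pics/raw_side0.png',b)
for n in('top','side'):
    K,r,t=cam(n);print(n,K[0,0],-cv2.Rodrigues(r)[0].T@t)
print(robot.read_state(),robot.tip_reach)
E
```

```text
pics
top 364.2065971707943 [0.3977054  0.00491478 1.08835714]
side 450.123774589967 [0.36968097 1.02567227 0.85081991]
{'t': 0.1, 'joint_positions': array([-1.13198563e+00,  2.60630756e-01, -1.39266311e-01,  1.17268805e+00,
        2.18985222e-06,  1.57081718e+00]), 'joint_velocities': array([-1.17536722e-03, -1.89762435e-05,  3.62676035e-03,  1.80999022e-03,
        7.46380639e-04, -1.31408181e-03]), 'effort': array([ 1.82898052e-04, -4.06508482e+01,  2.54527527e+01,  1.01022757e-02,
        3.55798454e-05, -9.99345673e-06]), 'tool_pos': array([ 0.22280678, -0.47473377,  0.25253165]), 'tcp_rot': array([-8.73188939e-04,  9.76028926e-01,  2.17639002e-01, -1.93604603e-04]), 'force': array([-0.01645049, -0.14482813,  0.48870999]), 'wrist_torque': array([-0.05991058,  0.07379621, -0.02220695]), 'gripper_force': 0.0, 'finger_gap': 0.08523140676844344} 0.022
```

View pics/top0.png

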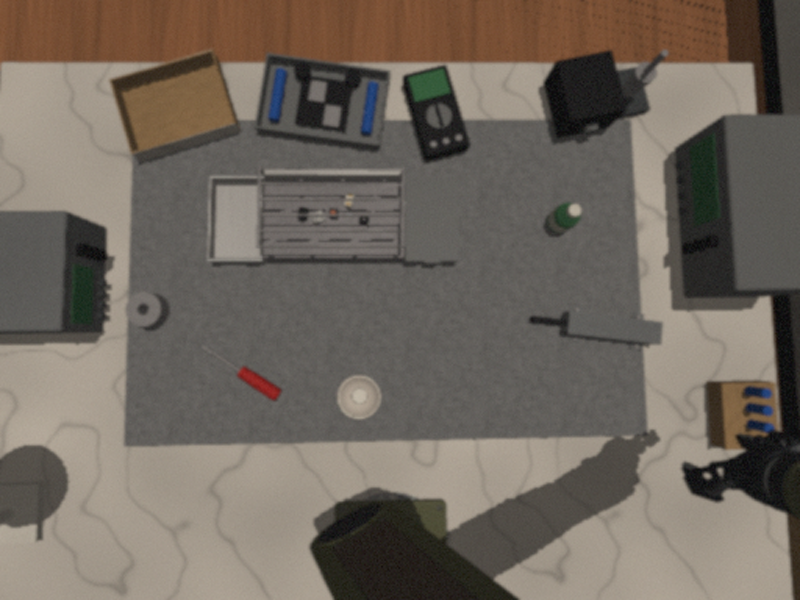

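View pics/side0.png

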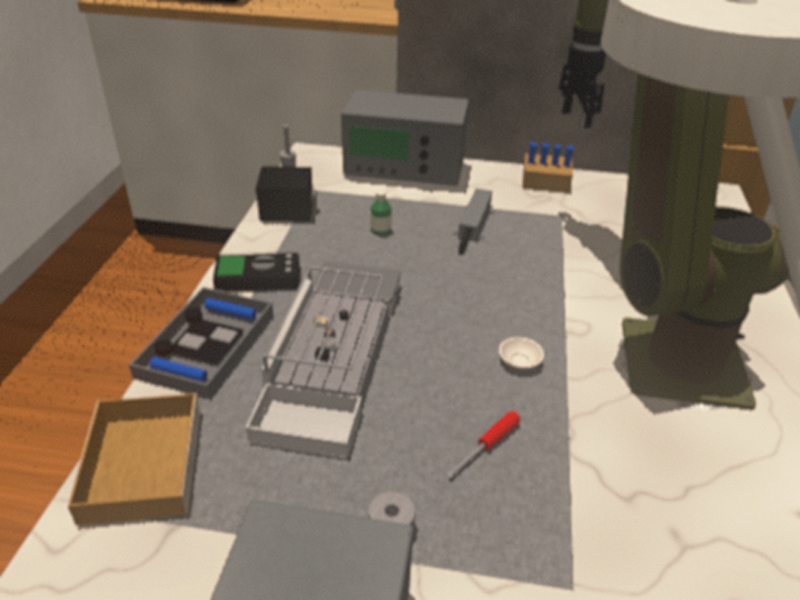

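The top view has +x up and +y left. The tray is at the platform's left (+y) end and the lidded box is at its right. The sleeve is at about (615,327) with the paddle tip pointing left at (532,320). I'll enlarge both areas.

Run:
```python
from h import *
a=cv2.imread('pics/raw_top0.png')
f=lambda im,s:cv2.resize(im,None,fx=s,fy=s,interpolation=cv2.INTER_CUBIC)
p=f(a[100:175,128:298],4.7)   # station
q=f(a[190:230,330:430],4.7)
c=np.zeros((p.shape[0]+q.shape[0],p.shape[1],3),np.uint8);c[:p.shape[0]]=p;c[p.shape[0]:,:q.shape[1]]=q
cv2.imwrite('pics/z1.png',np.clip(c*1.5,0,255).astype(np.uint8));print(c.shape)
b=cv2.imread('pics/raw_side0.png')
cv2.imwrite('pics/z2.png',np.clip(f(b[165:265,155:265],6)*1.5,0,255).astype(np.uint8))
```

```text
(540, 799, 3)
```

View pics/z1.png

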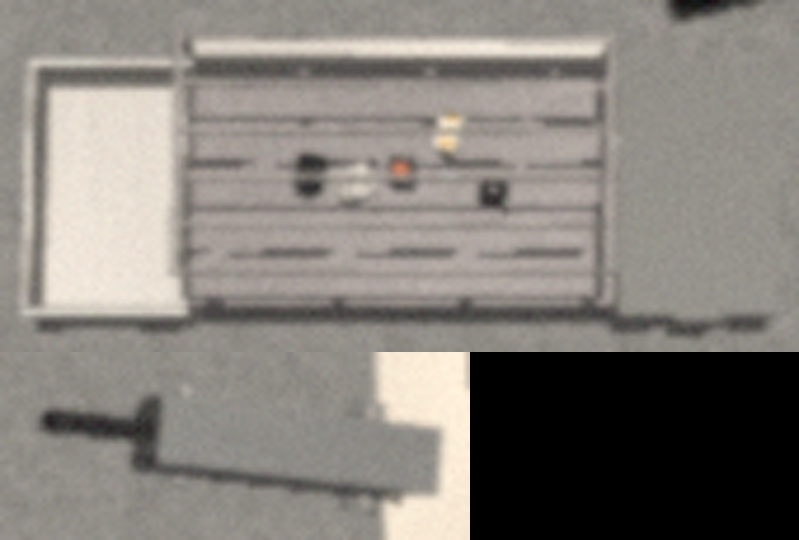

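View pics/z2.png

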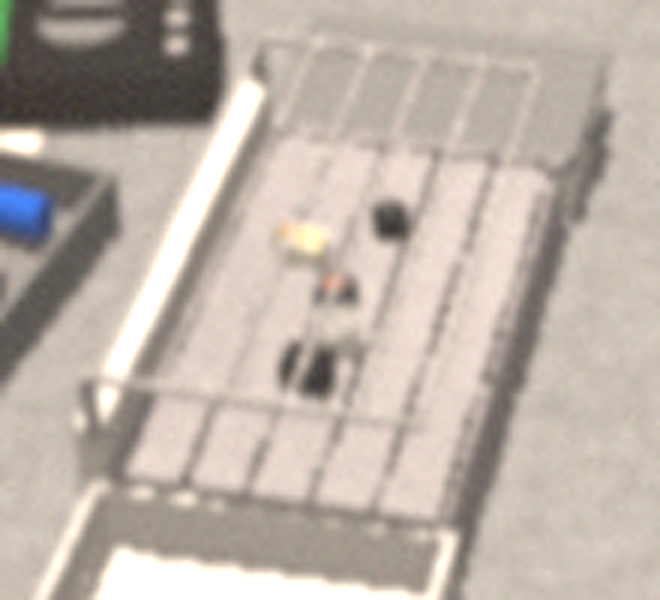

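The picture shows relay (310,175), heatsink (355,182), an orange-topped part (400,172), connector (447,132) and a dark part (493,193). The paddle tip is at (45,421), the sleeve mouth near (152,433) and the sleeve's closed end near (437,460). Next I'll convert these to world positions.

Run:
```python
from h import *
s=4.7
S=lambda P:[((x+.5)/s-.5+128,(y+.5)/s-.5+100) for x,y in P]
Q=lambda P:[((x+.5)/s-.5+330,(y-352+.5)/s-.5+190) for x,y in P]
print('tray outer TL,BL,BR(z.038)',px2w('top',S([(32,62),(25,312),(185,312)]),.038))
print('panel top ends',px2w('top',S([(188,47),(607,47)]),.065))
print('board FL FR',px2w('top',S([(188,308),(610,304)]),.04))
print('comps',px2w('top',S([(310,175),(355,182),(401,173),(447,132),(493,193)]),.05))
print('paddle tip,at mouth',px2w('top',Q([(44,421),(135,428)]),.028))
print('sleeve top corners mouthTop, mouthBot, endTop,endBot',px2w('top',Q([(160,398),(156,465),(440,427),(438,494)]),.04))
K=lambda P:[((x+.5)/6-.5+155,(y+.5)/6-.5+165) for x,y in P]
print('side comps',px2w('side',K([(308,370),(340,328),(337,290),(303,240),(391,220)]),.047))
b=cv2.imread('pics/raw_top0.png')
print('bottle cap, spool',px2w('top',[(575*.64,210*.64)],.1),px2w('top',[(146*.64,309*.64)],.045))
```

```text
tray outer TL,BL,BR(z.038) [[0.7053 0.3273 0.038 ]
 [0.5487 0.3291 0.038 ]
 [0.5477 0.2319 0.038 ]]
panel top ends [[ 0.7061  0.2254  0.065 ]
 [ 0.7046 -0.0291  0.065 ]]
board FL FR [[ 0.5498  0.2296  0.04  ]
 [ 0.5495 -0.0293  0.04  ]]
comps [[0.6299 0.1539 0.05  ]
 [0.6253 0.1264 0.05  ]
 [0.6307 0.0982 0.05  ]
 [0.6561 0.0699 0.05  ]
 [0.6177 0.0419 0.05  ]]
paddle tip,at mouth [[ 0.4304 -0.2671  0.028 ]
 [ 0.4252 -0.3242  0.028 ]]
sleeve top corners mouthTop, mouthBot, endTop,endBot [[ 0.4432 -0.3368  0.04  ]
 [ 0.402  -0.3326  0.04  ]
 [ 0.4228 -0.5116  0.04  ]
 [ 0.3814 -0.508   0.04  ]]
side comps [[0.6324 0.1522 0.047 ]
 [0.6254 0.1216 0.047 ]
 [0.6333 0.0956 0.047 ]
 [0.658  0.0629 0.047 ]
 [0.6207 0.0399 0.047 ]]
bottle cap, spool [[ 0.6216 -0.3372  0.1   ]] [[0.4583 0.436  0.045 ]]
```

Emit:
apply_moves(
  plan=[
    {"travel": [0,0,0.36],"spin": -0.072,"fingers": 0.0},
    {"travel": [0,0,0.36],"spin": -0.072,"fingers": 0.0},
    {"travel": [0,0,0.36],"spin": -0.072,"fingers": 0.0},
    {"travel": [0,0,0.36],"spin": -0.072,"fingers": 0.0},
    {"travel": [0,0,0.36],"spin": -0.072,"fingers": 0.0},
  ],
)

```text
t: 0.52
tool_pos: [0.2229, -0.4748, 0.1802]
tcp_rot: [-0.0, 0.875, 0.484, 0.0]
force: [0.6, -0.3, 0.3]
finger_gap: 0.0427
gripper_force: 0.0
```

Emit:
apply_moves(
  plan=[
    {"travel": [0,0,0.36],"spin": -0.072,"fingers": 0.0},
    {"travel": [0,0,0.36],"spin": -0.072,"fingers": 0.0},
    {"travel": [0,0,0.36],"spin": -0.072,"fingers": 0.0},
    {"travel": [0,0,0.36],"spin": -0.072,"fingers": 0.0},
    {"travel": [0,0,0],"spin": 0,"fingers": 0.0},
  ],
)

```text
t: 0.93
tool_pos: [0.2219, -0.4729, 0.1207]
tcp_rot: [-0.003, 0.746, 0.666, 0.001]
force: [-0.1, 1.4, -0.6]
finger_gap: 0.0431
gripper_force: 0.0
```

```bash
cat >> h.py <<'E'
def st(tx=None,ty=None,tz=None,tphi=None):
    s=robot.read_state(); w,x,y,z=s['tcp_rot']
    from scipy.spatial.transform import Rotation as Ro
    R=Ro.from_quat([x,y,z,w]).as_matrix(); phi=np.degrees(np.arctan2(R[1,0],R[0,0]))
    p=s['tool_pos']
    print('t %.2f p %s phi %.1f zax %s q %s gap %.4f gf %.1f F %s'%(s['t'],p.round(4),phi,R[:,2].round(3),s['joint_positions'].round(2),s['finger_gap'],s['gripper_force'],s['force'].round(1)))
    if tx is not None:
        d=np.array([tx,ty,tz])-p; print('units travel',(R.T@d/.04).round(2),end=' ')
        if tphi is not None: 
            d2=-(tphi-phi); print('spin units',round(((d2+180)%360-180)/90,3))
E
python3 -c "
from h import *
st(.427,-.295,.12,83.3)"
```

```text
t 0.93 p [ 0.2219 -0.4729  0.1207] phi 83.6 zax [-0.003  0.006 -1.   ] q [-1.13  0.35 -0.37  0.85 -0.    0.55] gap 0.0431 gf 0.0 F [-0.1  1.4 -0.6]
units travel [4.99 4.6  0.03] spin units 0.003
```

Emit:
apply_moves(
  plan=[
    {"travel": [0.62,0.575,0],"spin": 0,"fingers": 0.0},
    {"travel": [0.62,0.575,0],"spin": 0,"fingers": 0.0},
    {"travel": [0.62,0.575,0],"spin": 0,"fingers": 0.0},
    {"travel": [0.62,0.575,0],"spin": 0,"fingers": 0.0},
    {"travel": [0.62,0.575,0],"spin": 0,"fingers": 0.0},
  ],
)

```text
t: 1.35
tool_pos: [0.3525, -0.3642, 0.1244]
tcp_rot: [0.0, 0.748, 0.664, 0.0]
force: [0.4, -0.2, -0.4]
finger_gap: 0.0426
gripper_force: 0.0
```

Emit:
apply_moves(
  plan=[
    {"travel": [0.62,0.575,0],"spin": 0,"fingers": 0.0},
    {"travel": [0.62,0.575,0],"spin": 0,"fingers": 0.0},
    {"travel": [0.62,0.575,0],"spin": 0,"fingers": 0.0},
    {"travel": [0,0,0],"spin": 0,"fingers": 0.0},
    {"travel": [0,0,0],"spin": 0,"fingers": 0.0},
  ],
)

```text
t: 1.77
tool_pos: [0.4298, -0.2981, 0.1243]
tcp_rot: [0.0, 0.746, 0.666, -0.0]
force: [0.2, -0.2, -1.4]
finger_gap: 0.0432
gripper_force: 0.0
```

```bash
python3 -c "
from h import *
st(.427,-.295,.029,83.3)"
```

```text
t 1.77 p [ 0.4298 -0.2981  0.1243] phi 83.5 zax [ 0.    -0.001 -1.   ] q [-0.61  0.35 -0.37  0.85 -0.    1.08] gap 0.0432 gf 0.0 F [ 0.2 -0.2 -1.4]
units travel [ 0.07 -0.08  2.38] spin units 0.003
```

Emit:
apply_moves(
  plan=[
    {"travel": [0.07,-0.06,0.6],"spin": 0,"fingers": 0.0},
    {"travel": [0,0,0.6],"spin": 0,"fingers": 0.0},
    {"travel": [0,0,0.6],"spin": 0,"fingers": 0.0},
    {"travel": [0,0,0.5],"spin": 0,"fingers": 0.0},
    {"travel": [0,0,0],"spin": 0,"fingers": -0.4},
  ],
)

```text
t: 2.18
tool_pos: [0.4227, -0.295, 0.0286]
tcp_rot: [-0.004, 0.747, 0.664, -0.001]
force: [-0.1, 1.6, -0.3]
finger_gap: 0.0316
gripper_force: 0.0
```

Emit:
apply_moves(
  plan=[
    {"travel": [0,0,0],"spin": 0,"fingers": -1},
    {"travel": [0,0,0],"spin": 0,"fingers": -1},
    {"travel": [0,0,0],"spin": 0,"fingers": -1},
    {"travel": [0,0,0],"spin": 0,"fingers": -1},
    {"travel": [0,0,0],"spin": 0,"fingers": -1},
  ],
)

```text
t: 2.6
tool_pos: [0.427, -0.2967, 0.0328]
tcp_rot: [0.001, 0.746, 0.665, 0.0]
force: [-0.6, -0.0, -0.1]
finger_gap: 0.0085
gripper_force: 60.9
```

```bash
python3 -c "
from h import *
st(.427,-.295,.029,83.3)"
```

```text
t 2.60 p [ 0.427  -0.2967  0.0328] phi 83.4 zax [ 0.002 -0.001 -1.   ] q [-0.61  0.45 -0.5   0.62 -0.    1.08] gap 0.0085 gf 60.9 F [-0.6 -0.  -0.1]
units travel [ 0.04 -0.    0.09] spin units 0.002
```

Emit:
apply_moves(
  plan=[
    {"travel": [0.25,0,0],"spin": 0,"fingers": -1},
    {"travel": [0.45,0,0],"spin": 0,"fingers": -1},
    {"travel": [0.5,0,0],"spin": 0,"fingers": -1},
    {"travel": [0.5,0,0],"spin": 0,"fingers": -1},
    {"travel": [0.5,0,0],"spin": 0,"fingers": -1},
  ],
)

```text
t: 3.02
tool_pos: [0.4373, -0.2083, 0.0327]
tcp_rot: [0.002, 0.746, 0.665, -0.0]
force: [0.2, -2.1, 1.5]
finger_gap: 0.0083
gripper_force: 61.4
```

Emit:
apply_moves(
  plan=[
    {"travel": [0.5,0,0],"spin": 0,"fingers": -1},
    {"travel": [0.5,0,0],"spin": 0,"fingers": -1},
    {"travel": [0.5,0,0],"spin": 0,"fingers": -1},
    {"travel": [0.5,0,0],"spin": 0,"fingers": -1},
    {"travel": [0.5,0,0],"spin": 0,"fingers": -1},
  ],
)

```text
t: 3.43
tool_pos: [0.4486, -0.1086, 0.0327]
tcp_rot: [0.001, 0.746, 0.666, 0.0]
force: [-0.1, -2.3, 2.7]
finger_gap: 0.0084
gripper_force: 61.4
```

Emit:
apply_moves(
  plan=[
    {"travel": [0.3,0,0],"spin": 0,"fingers": -1},
    {"travel": [0,0,0],"spin": 0,"fingers": -1},
    {"travel": [0,0,0],"spin": 0,"fingers": -1},
  ],
)

```text
t: 3.68
tool_pos: [0.45, -0.0952, 0.0326]
tcp_rot: [-0.0, 0.745, 0.667, 0.002]
force: [0.9, 5.2, 6.1]
finger_gap: 0.0084
gripper_force: 61.9
```

```bash
python3 -c "
from h import *
st()
s=3.5
a=cams.grab_frame('top')[175:240,280:430];b=cams.grab_frame('side')[110:180,230:330]
p=cv2.resize(a,None,fx=5,fy=5,interpolation=2);q=cv2.resize(b,None,fx=3.5,fy=3.5,interpolation=2)
c=np.zeros((p.shape[0]+q.shape[0],750,3),np.uint8);c[:p.shape[0]]=p;c[p.shape[0]:,:q.shape[1]]=q
cv2.imwrite('pics/z3.png',np.clip(c*1.4,0,255).astype(np.uint8));print(c.shape)"
```

```text
t 3.68 p [ 0.45   -0.0952  0.0326] phi 83.6 zax [ 0.002  0.003 -1.   ] q [-0.21  0.37 -0.65  0.56  0.    1.47] gap 0.0084 gf 61.9 F [0.9 5.2 6.1]
(570, 750, 3)
```

View pics/z3.png

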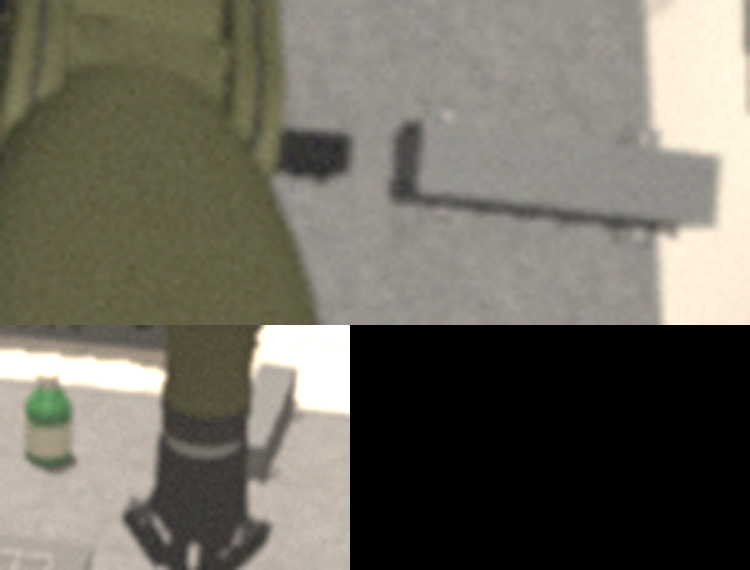

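The handle is clear of the sleeve: its rear end is at (350,152) and the sleeve mouth at (405,160). I'll release it, lift and turn half round.

Emit:
apply_moves(
  plan=[
    {"travel": [0,0,0],"spin": 0,"fingers": -0.4},
    {"travel": [0,0,0],"spin": 0,"fingers": -0.2},
    {"travel": [0,0,0],"spin": 0,"fingers": 0.0},
    {"travel": [0,0,0],"spin": 0,"fingers": 0.0},
    {"travel": [0,0,-0.3],"spin": 0,"fingers": 0.0},
  ],
)

```text
t: 4.2
tool_pos: [0.4472, -0.0973, 0.0422]
tcp_rot: [-0.002, 0.746, 0.665, -0.001]
force: [-0.6, -0.0, -0.6]
finger_gap: 0.0427
gripper_force: 0.0
```

Emit:
apply_moves(
  plan=[
    {"travel": [0,0,-0.5],"spin": 0,"fingers": 0.1},
    {"travel": [0,0,-0.6],"spin": -0.078,"fingers": 0.1},
    {"travel": [0,0,-0.6],"spin": -0.078,"fingers": 0.1},
    {"travel": [0,0,-0.6],"spin": -0.078,"fingers": 0.1},
    {"travel": [0,0,0],"spin": -0.078,"fingers": 0.1},
  ],
)

```text
t: 4.62
tool_pos: [0.4519, -0.0983, 0.1398]
tcp_rot: [0.003, 0.56, 0.828, 0.001]
force: [0.4, 0.2, 0.7]
finger_gap: 0.0468
gripper_force: 0.0
```

Emit:
apply_moves(
  plan=[
    {"travel": [0,0,0],"spin": -0.078,"fingers": 0.1},
    {"travel": [0,0,0],"spin": -0.078,"fingers": 0.1},
    {"travel": [0,0,0],"spin": -0.078,"fingers": 0.1},
    {"travel": [0,0,0],"spin": -0.078,"fingers": 0.1},
    {"travel": [0,0,0],"spin": -0.078,"fingers": 0.1},
  ],
)

```text
t: 5.03
tool_pos: [0.4488, -0.0976, 0.1355]
tcp_rot: [-0.0, 0.284, 0.959, -0.0]
force: [0.0, -0.2, -0.1]
finger_gap: 0.0468
gripper_force: 0.0
```

Emit:
apply_moves(
  plan=[
    {"travel": [0,0,0],"spin": -0.078,"fingers": 0.1},
    {"travel": [0,0,0],"spin": -0.078,"fingers": 0.1},
    {"travel": [0,0,0],"spin": -0.078,"fingers": 0.1},
    {"travel": [0,0,0],"spin": -0.078,"fingers": 0.1},
    {"travel": [0,0,0],"spin": -0.078,"fingers": 0.1},
  ],
)

```text
t: 5.45
tool_pos: [0.4488, -0.0976, 0.1355]
tcp_rot: [-0.0, -0.018, 1.0, -0.0]
force: [0.1, -1.0, 0.4]
finger_gap: 0.0469
gripper_force: 0.0
```

Emit:
apply_moves(
  plan=[
    {"travel": [0,0,0],"spin": -0.078,"fingers": 0.1},
    {"travel": [0,0,0],"spin": -0.078,"fingers": 0.1},
    {"travel": [0,0,0],"spin": -0.078,"fingers": 0.1},
    {"travel": [0,0,0],"spin": -0.078,"fingers": 0.1},
    {"travel": [0,0,0],"spin": -0.078,"fingers": 0.1},
  ],
)

```text
t: 5.87
tool_pos: [0.4488, -0.0976, 0.1355]
tcp_rot: [-0.0, -0.319, 0.948, 0.0]
force: [0.6, 0.3, 0.1]
finger_gap: 0.0471
gripper_force: 0.0
```

Emit:
apply_moves(
  plan=[
    {"travel": [0,0,0],"spin": -0.078,"fingers": 0.1},
    {"travel": [0,0,0],"spin": -0.078,"fingers": 0.1},
    {"travel": [0,0,0],"spin": -0.078,"fingers": 0.1},
    {"travel": [0,0,0],"spin": -0.078,"fingers": 0.1},
    {"travel": [0,0,0],"spin": -0.078,"fingers": 0.1},
  ],
)

```text
t: 6.28
tool_pos: [0.4488, -0.0976, 0.1355]
tcp_rot: [-0.0, -0.59, 0.808, 0.0]
force: [0.5, 0.5, -0.2]
finger_gap: 0.0469
gripper_force: 0.0
```

Emit:
apply_moves(
  plan=[
    {"travel": [0,0,0],"spin": -0.05,"fingers": 0.1},
    {"travel": [0,0,0],"spin": 0,"fingers": 0.1},
  ],
)

```text
t: 6.45
tool_pos: [0.4488, -0.0976, 0.1355]
tcp_rot: [-0.0, -0.619, 0.785, 0.0]
force: [-0.8, 0.4, 0.4]
finger_gap: 0.0473
gripper_force: 0.0
```

```bash
python3 -c "
from h import *
st(.432,-.247,.12,263.3)
a=cams.grab_frame('top')[175:240,280:430];b=cams.grab_frame('side')[110:180,230:330]
p=cv2.resize(a,None,fx=5,fy=5,interpolation=2);q=cv2.resize(b,None,fx=3.5,fy=3.5,interpolation=2)
c=np.zeros((p.shape[0]+q.shape[0],750,3),np.uint8);c[:p.shape[0]]=p;c[p.shape[0]:,:q.shape[1]]=q
cv2.imwrite('pics/z4.png',np.clip(c*1.4,0,255).astype(np.uint8))
# handle rear corners expected
d=np.array([.1167,.9932]);n=np.array([d[1],-d[0]]);o=np.array([.432,-.247])
print(w2px('top',[[*(o-.0475*d+s*.012*n),.028] for s in(1,-1)])-[280,175])"
```

```text
t 6.45 p [ 0.4488 -0.0976  0.1355] phi -103.5 zax [-0.001 -0.    -1.   ] q [-0.21  0.24 -0.5   0.83 -0.   -1.55] gap 0.0473 gf 0.0 F [-0.8  0.4  0.4]
units travel [ 3.73 -0.46  0.39] spin units -0.076
[[68.5 26.4]
 [67.9 34.6]]
```

View pics/z4.png

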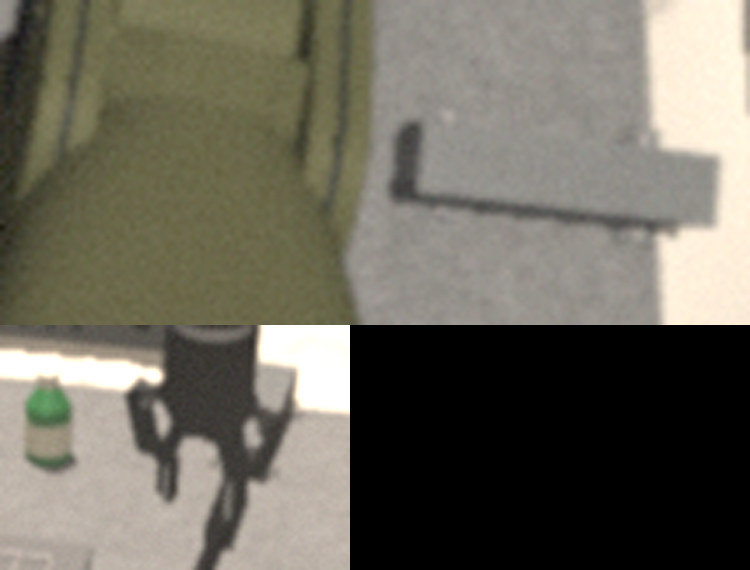

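The half turn is nearly done, and the side view shows the paddle standing on the bench under the gripper. Its position matches the expected one to about 4 mm. I'll move over the handle next.

Emit:
apply_moves(
  plan=[
    {"travel": [0,0,0],"spin": -0.076,"fingers": 0.1},
    {"travel": [0.5,0,0],"spin": 0,"fingers": 0.1},
    {"travel": [0.65,0,0],"spin": 0,"fingers": 0.1},
    {"travel": [0.7,0,0],"spin": 0,"fingers": 0.1},
    {"travel": [0.7,0,0],"spin": 0,"fingers": 0.1},
  ],
)

```text
t: 6.97
tool_pos: [0.437, -0.1996, 0.1357]
tcp_rot: [-0.0, -0.664, 0.748, -0.0]
force: [0.2, -1.1, 0.6]
finger_gap: 0.0468
gripper_force: 0.0
```

Emit:
apply_moves(
  plan=[
    {"travel": [0.7,0,0],"spin": 0,"fingers": 0.1},
    {"travel": [0.5,0,0],"spin": 0,"fingers": 0.1},
    {"travel": [0,0,0],"spin": 0,"fingers": 0.1},
    {"travel": [0,0,0],"spin": 0,"fingers": 0.1},
  ],
)

```text
t: 7.3
tool_pos: [0.4313, -0.2471, 0.1355]
tcp_rot: [0.0, -0.663, 0.749, 0.0]
force: [-0.6, -0.4, -1.0]
finger_gap: 0.0469
gripper_force: 0.0
```

```bash
python3 -c "
from h import *
st(.4315,-.249,.029,263.3)"
```

```text
t 7.30 p [ 0.4313 -0.2471  0.1355] phi -96.9 zax [-0.  0. -1.] q [-0.52  0.3  -0.42  0.86  0.   -1.97] gap 0.0469 gf 0.0 F [-0.6 -0.4 -1. ]
units travel [ 0.05 -0.01  2.66] spin units -0.003
```

Emit:
apply_moves(
  plan=[
    {"travel": [0.05,0,0.6],"spin": 0,"fingers": 0.1},
    {"travel": [0,0,0.6],"spin": 0,"fingers": 0.1},
    {"travel": [0,0,0.6],"spin": 0,"fingers": 0.1},
    {"travel": [0,0,0.5],"spin": 0,"fingers": 0.1},
    {"travel": [0,0,0.35],"spin": 0,"fingers": 0.1},
  ],
)

```text
t: 7.72
tool_pos: [0.4302, -0.2463, 0.0279]
tcp_rot: [-0.0, -0.665, 0.747, 0.002]
force: [-0.7, 0.6, 0.5]
finger_gap: 0.0472
gripper_force: 0.0
```

Emit:
apply_moves(
  plan=[
    {"travel": [0,0,0],"spin": 0,"fingers": -0.2},
    {"travel": [0,0,0],"spin": 0,"fingers": -1},
    {"travel": [0,0,0],"spin": 0,"fingers": -1},
    {"travel": [0,0,0],"spin": 0,"fingers": -1},
    {"travel": [0,0,0],"spin": 0,"fingers": -1},
  ],
)

```text
t: 8.13
tool_pos: [0.4321, -0.2485, 0.0307]
tcp_rot: [0.0, -0.665, 0.747, -0.001]
force: [0.1, -0.2, -1.8]
finger_gap: 0.023
gripper_force: 60.5
```

Emit:
apply_moves(
  plan=[
    {"travel": [0,0,0],"spin": 0,"fingers": -1},
    {"travel": [0,0,0],"spin": 0,"fingers": -1},
  ],
)

```text
t: 8.3
tool_pos: [0.4317, -0.2485, 0.0303]
tcp_rot: [0.0, -0.664, 0.747, -0.001]
force: [-0.8, 0.5, 0.1]
finger_gap: 0.0228
gripper_force: 60.5
```

```bash
python3 -c "
from h import *
st(.4315,-.249,.13,263.3)"
```

```text
t 8.30 p [ 0.4317 -0.2485  0.0303] phi -96.7 zax [ 0.001 -0.001 -1.   ] q [-0.52  0.42 -0.56  0.59 -0.   -1.98] gap 0.0228 gf 60.5 F [-0.8  0.5  0.1]
units travel [ 0.01  0.   -2.49] spin units -0.0
```

Emit:
apply_moves(
  plan=[
    {"travel": [0,0,-0.4],"spin": 0,"fingers": -1},
    {"travel": [0,0,-0.5],"spin": 0,"fingers": -1},
    {"travel": [0,0,-0.5],"spin": 0,"fingers": -1},
    {"travel": [0,0,-0.5],"spin": 0,"fingers": -1},
    {"travel": [0,0,-0.5],"spin": 0,"fingers": -1},
  ],
)

```text
t: 8.72
tool_pos: [0.4311, -0.2483, 0.1268]
tcp_rot: [-0.0, -0.664, 0.747, 0.0]
force: [0.1, -0.0, -1.5]
finger_gap: 0.0228
gripper_force: 60.5
```

Emit:
apply_moves(
  plan=[
    {"travel": [0.2,0,0],"spin": 0.04,"fingers": -1},
    {"travel": [0.2,0,0],"spin": 0.074,"fingers": -1},
    {"travel": [0.2,0,0],"spin": 0.074,"fingers": -1},
    {"travel": [0.2,0,0],"spin": 0.074,"fingers": -1},
    {"travel": [0.2,0,0],"spin": 0.074,"fingers": -1},
  ],
)

```text
t: 9.13
tool_pos: [0.4194, -0.2865, 0.126]
tcp_rot: [0.0, -0.444, 0.896, -0.0]
force: [-0.5, -0.4, -1.1]
finger_gap: 0.0227
gripper_force: 60.6
```

Emit:
apply_moves(
  plan=[
    {"travel": [0.2,0,0],"spin": 0.074,"fingers": -1},
    {"travel": [0.2,0,0],"spin": 0.074,"fingers": -1},
    {"travel": [0.2,0,0],"spin": 0.074,"fingers": -1},
    {"travel": [0.2,0,0],"spin": 0.074,"fingers": -1},
    {"travel": [0.2,0,0],"spin": 0.074,"fingers": -1},
  ],
)

```text
t: 9.55
tool_pos: [0.3888, -0.3116, 0.1258]
tcp_rot: [0.0, -0.168, 0.986, -0.0]
force: [-0.1, -0.3, -0.7]
finger_gap: 0.0227
gripper_force: 60.6
```

Emit:
apply_moves(
  plan=[
    {"travel": [0.2,0,0],"spin": 0.074,"fingers": -1},
    {"travel": [0.2,0,0],"spin": 0.074,"fingers": -1},
    {"travel": [0.2,0,0],"spin": 0.074,"fingers": -1},
    {"travel": [0,0,0],"spin": 0,"fingers": -1},
    {"travel": [0,0,0],"spin": 0,"fingers": -1},
  ],
)

```text
t: 9.97
tool_pos: [0.3656, -0.3166, 0.1259]
tcp_rot: [0.0, 0.001, 1.0, 0.0]
force: [0.1, 0.5, -1.0]
finger_gap: 0.0226
gripper_force: 60.6
```

```bash
python3 -c "
from h import *
st(.34,.002,.12,180)"
```

```text
t 9.97 p [ 0.3656 -0.3166  0.1259] phi 179.9 zax [ 0.  0. -1.] q [-0.71  0.28 -0.46  0.82  0.   -0.71] gap 0.0226 gf 60.6 F [ 0.1  0.5 -1. ]
units travel [0.66 7.96 0.15] spin units -0.001
```

Emit:
apply_moves(
  plan=[
    {"travel": [0.06,0.5,0],"spin": 0,"fingers": -1},
    {"travel": [0.06,0.7,0],"spin": 0,"fingers": -1},
    {"travel": [0.06,0.7,0],"spin": 0,"fingers": -1},
    {"travel": [0.06,0.7,0],"spin": 0,"fingers": -1},
    {"travel": [0.06,0.7,0],"spin": 0,"fingers": -1},
  ],
)

```text
t: 10.38
tool_pos: [0.3548, -0.1834, 0.1259]
tcp_rot: [0.001, 0.001, 1.0, -0.0]
force: [0.0, 1.3, -1.1]
finger_gap: 0.0225
gripper_force: 60.7
```

Emit:
apply_moves(
  plan=[
    {"travel": [0.06,0.7,0],"spin": 0,"fingers": -1},
    {"travel": [0.06,0.7,0],"spin": 0,"fingers": -1},
    {"travel": [0.06,0.7,0],"spin": 0,"fingers": -1},
    {"travel": [0.06,0.7,0],"spin": 0,"fingers": -1},
    {"travel": [0.06,0.7,0],"spin": 0,"fingers": -1},
  ],
)

```text
t: 10.8
tool_pos: [0.3433, -0.043, 0.1261]
tcp_rot: [0.001, 0.001, 1.0, 0.0]
force: [1.0, 0.2, -1.7]
finger_gap: 0.0226
gripper_force: 60.7
```

Emit:
apply_moves(
  plan=[
    {"travel": [0.06,0.7,0],"spin": 0,"fingers": -1},
    {"travel": [0,0.46,0.5],"spin": 0,"fingers": -1},
    {"travel": [0,0,0.5],"spin": 0,"fingers": -1},
    {"travel": [0,0,0.28],"spin": 0,"fingers": -1},
    {"travel": [0,0,0],"spin": 0,"fingers": -1},
  ],
)

```text
t: 11.22
tool_pos: [0.3394, 0.0027, 0.0731]
tcp_rot: [-0.002, -0.0, 1.0, 0.0]
force: [-0.7, -0.7, -1.7]
finger_gap: 0.0225
gripper_force: 60.6
```

Emit:
apply_moves(
  plan=[
    {"travel": [0,0,0],"spin": 0,"fingers": -1},
    {"travel": [0,0,0],"spin": 0,"fingers": -1},
  ],
)

```text
t: 11.38
tool_pos: [0.3416, 0.0019, 0.0751]
tcp_rot: [0.001, 0.002, 1.0, 0.0]
force: [1.1, 0.1, -1.4]
finger_gap: 0.0224
gripper_force: 60.6
```

```bash
python3 -c "
from h import *
st(.505,.002,.0735,180)
a=cams.grab_frame('top')[105:230,190:300];b=cams.grab_frame('side')[150:260,155:295]
p=cv2.resize(a,None,fx=3.5,fy=3.5,interpolation=2);q=cv2.resize(b,None,fx=2.9,fy=2.9,interpolation=2)
c=np.zeros((max(p.shape[0],q.shape[0]),p.shape[1]+q.shape[1],3),np.uint8);c[:p.shape[0],:p.shape[1]]=p;c[:q.shape[0],p.shape[1]:]=q
cv2.imwrite('pics/z5.png',np.clip(c*1.4,0,255).astype(np.uint8));print(c.shape,p.shape)"
```

```text
t 11.38 p [0.3416 0.0019 0.0751] phi 179.8 zax [ 0.001  0.    -1.   ] q [ 0.01  0.13 -0.84  0.59  0.    0.01] gap 0.0224 gf 60.6 F [ 1.1  0.1 -1.4]
units travel [-4.08  0.01  0.05] spin units -0.002
(438, 791, 3) (438, 385, 3)
```

View pics/z5.png

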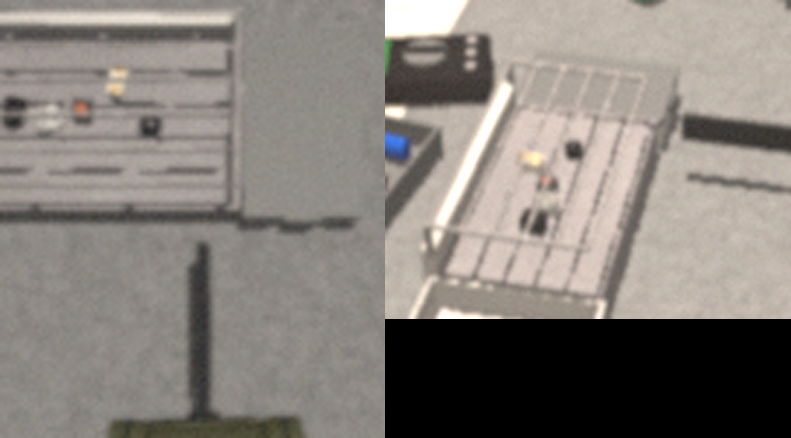

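The blade is ahead of the platform front and pointing in +x, with its tip at (203,243) in the top crop. I'll check the tip's position and height.

```bash
python3 -c "
from h import *
print(px2w('top',[(190+203/3.5,105+243/3.5),(190+203/3.5,105+400/3.5)],.073))
for x in(.52,.525): print(w2px('side',[[x,.007,.045],[x,.007,.073],[x,.007,.035]]))
print((258.4,197.2),(258.4,189.7))"
```

```text
[[ 5.163e-01 -1.400e-03  7.300e-02]
 [ 3.911e-01  2.000e-04  7.300e-02]]
[[256.2 199.1]
 [256.4 191.4]
 [256.1 201.8]]
[[254.5 198.9]
 [254.7 191.2]
 [254.4 201.6]]
(258.4, 197.2) (258.4, 189.7)
```

Emit:
apply_moves(
  plan=[
    {"travel": [-0.3,0,0.06],"spin": 0,"fingers": -1},
    {"travel": [-0.5,0,0],"spin": 0,"fingers": -1},
    {"travel": [-0.5,0,0],"spin": 0,"fingers": -1},
    {"travel": [-0.5,0,0],"spin": 0,"fingers": -1},
    {"travel": [-0.5,0,0],"spin": 0,"fingers": -1},
  ],
)

```text
t: 11.9
tool_pos: [0.4353, 0.0012, 0.0725]
tcp_rot: [0.001, 0.002, 1.0, 0.0]
force: [0.2, 0.1, -1.6]
finger_gap: 0.0226
gripper_force: 60.6
```

Emit:
apply_moves(
  plan=[
    {"travel": [-0.5,0,0],"spin": 0,"fingers": -1},
    {"travel": [-0.5,0,0],"spin": 0,"fingers": -1},
    {"travel": [-0.5,0,0],"spin": 0,"fingers": -1},
    {"travel": [-0.35,0,0],"spin": 0,"fingers": -1},
    {"travel": [0,0,0],"spin": 0,"fingers": -1},
  ],
)

```text
t: 12.32
tool_pos: [0.5125, 0.0009, 0.0728]
tcp_rot: [0.003, 0.002, 1.0, 0.0]
force: [0.4, -0.2, -1.3]
finger_gap: 0.0232
gripper_force: 60.6
```

Emit:
apply_moves(
  plan=[
    {"travel": [0,0,0],"spin": 0,"fingers": -1},
    {"travel": [0,0,0],"spin": 0,"fingers": -1},
  ],
)

```text
t: 12.48
tool_pos: [0.5058, 0.001, 0.0718]
tcp_rot: [-0.001, 0.002, 1.0, 0.0]
force: [0.2, -0.5, -1.7]
finger_gap: 0.0225
gripper_force: 60.6
```

```bash
python3 -c "
from h import *
st(.508,.002,.0727,180)
a=cams.grab_frame('top')[105:200,190:300];b=cams.grab_frame('side')[150:260,155:295]
p=cv2.resize(a,None,fx=3.5,fy=3.5,interpolation=2);q=cv2.resize(b,None,fx=2.9,fy=2.9,interpolation=2)
c=np.zeros((max(p.shape[0],q.shape[0]),p.shape[1]+q.shape[1],3),np.uint8);c[:p.shape[0],:p.shape[1]]=p;c[:q.shape[0],p.shape[1]:]=q
cv2.imwrite('pics/z6.png',np.clip(c*1.4,0,255).astype(np.uint8));print(c.shape,p.shape)"
```

```text
t 12.48 p [0.5058 0.001  0.0718] phi 179.7 zax [-0.002  0.    -1.   ] q [ 0.    0.38 -0.48  0.71  0.    0.01] gap 0.0225 gf 60.6 F [ 0.2 -0.5 -1.7]
units travel [-0.05  0.02 -0.02] spin units -0.003
(332, 791, 3) (332, 385, 3)
```

View pics/z6.png

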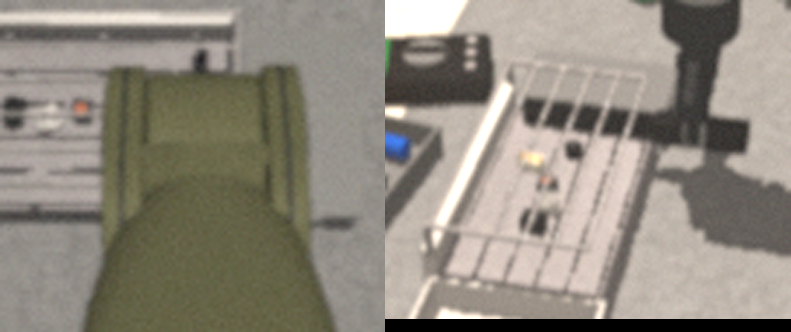

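The blade lies under the rods with its tip near the back panel (202,52), and nothing has been touched. I'll sweep toward +y.

Emit:
apply_moves(
  plan=[
    {"travel": [-0.03,0.15,0],"spin": 0,"fingers": -1},
    {"travel": [0,0.25,0],"spin": 0,"fingers": -1},
    {"travel": [0,0.25,0],"spin": 0,"fingers": -1},
    {"travel": [0,0.25,0],"spin": 0,"fingers": -1},
    {"travel": [0,0.25,0],"spin": 0,"fingers": -1},
  ],
)

```text
t: 13.0
tool_pos: [0.5079, 0.0486, 0.0722]
tcp_rot: [0.0, 0.002, 1.0, 0.0]
force: [0.3, -0.3, -1.1]
finger_gap: 0.0228
gripper_force: 60.7
```

Emit:
apply_moves(
  plan=[
    {"travel": [0,0.25,0],"spin": 0,"fingers": -1},
    {"travel": [0,0.25,0],"spin": 0,"fingers": -1},
    {"travel": [0,0.25,0],"spin": 0,"fingers": -1},
    {"travel": [0,0.25,0],"spin": 0,"fingers": -1},
    {"travel": [0,0.25,0],"spin": 0,"fingers": -1},
  ],
)

```text
t: 13.42
tool_pos: [0.5083, 0.0982, 0.0721]
tcp_rot: [0.0, 0.002, 1.0, -0.0]
force: [0.6, -1.0, -1.4]
finger_gap: 0.0229
gripper_force: 60.7
```

Emit:
apply_moves(
  plan=[
    {"travel": [0,0.25,0],"spin": 0,"fingers": -1},
    {"travel": [0,0.25,0],"spin": 0,"fingers": -1},
    {"travel": [0,0.25,0],"spin": 0,"fingers": -1},
    {"travel": [0,0.25,0],"spin": 0,"fingers": -1},
    {"travel": [0,0.25,0],"spin": 0,"fingers": -1},
  ],
)

```text
t: 13.83
tool_pos: [0.5085, 0.1481, 0.0721]
tcp_rot: [-0.0, 0.002, 1.0, -0.0]
force: [0.7, -1.3, -1.1]
finger_gap: 0.0228
gripper_force: 60.7
```

```bash
python3 -c "
from h import *
st(.507,.255,.0722,180)
a=cams.grab_frame('top')[100:200,120:250];b=cams.grab_frame('side')[170:290,150:270]
p=cv2.resize(a,None,fx=3.3,fy=3.3,interpolation=2);q=cv2.resize(b,None,fx=2.9,fy=2.9,interpolation=2)
c=np.zeros((max(p.shape[0],q.shape[0]),p.shape[1]+q.shape[1],3),np.uint8);c[:p.shape[0],:p.shape[1]]=p;c[:q.shape[0],p.shape[1]:]=q
cv2.imwrite('pics/z7.png',np.clip(c*1.4,0,255).astype(np.uint8));print(c.shape,p.shape)"
```

```text
t 13.83 p [0.5085 0.1481 0.0721] phi 179.8 zax [-0. -0. -1.] q [ 0.28  0.41 -0.43  0.73 -0.    0.29] gap 0.0228 gf 60.7 F [ 0.7 -1.3 -1.1]
units travel [ 0.05  2.67 -0.  ] spin units -0.003
(348, 777, 3) (330, 429, 3)
```

View pics/z7.png

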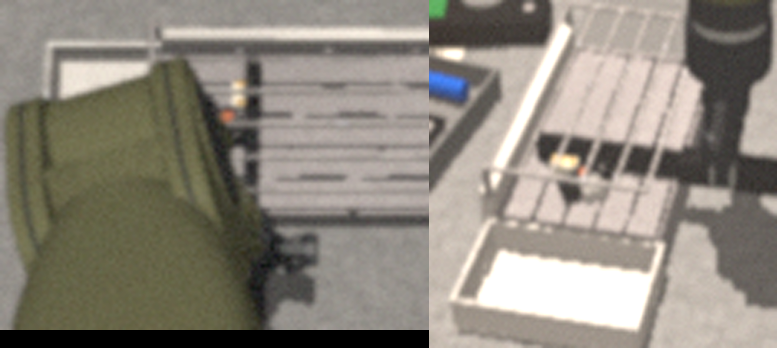

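The blade is pushing all the parts ahead of it; the connector (238,95) and the orange-topped part (226,115) are against its face. I'll carry on into the tray.

Emit:
apply_moves(
  plan=[
    {"travel": [0.02,0.2,0],"spin": 0,"fingers": -1},
    {"travel": [0,0.22,0],"spin": 0,"fingers": -1},
    {"travel": [0,0.22,0],"spin": 0,"fingers": -1},
    {"travel": [0,0.22,0],"spin": 0,"fingers": -1},
    {"travel": [0,0.22,0],"spin": 0,"fingers": -1},
  ],
)

```text
t: 14.35
tool_pos: [0.5079, 0.1913, 0.0721]
tcp_rot: [-0.0, 0.002, 1.0, 0.0]
force: [-0.3, -0.2, -1.3]
finger_gap: 0.0226
gripper_force: 60.7
```

Emit:
apply_moves(
  plan=[
    {"travel": [0,0.22,0],"spin": 0,"fingers": -1},
    {"travel": [0,0.22,0],"spin": 0,"fingers": -1},
    {"travel": [0,0.22,0],"spin": 0,"fingers": -1},
    {"travel": [0,0.22,0],"spin": 0,"fingers": -1},
    {"travel": [0,0.22,0],"spin": 0,"fingers": -1},
  ],
)

```text
t: 14.77
tool_pos: [0.5081, 0.2355, 0.0721]
tcp_rot: [0.0, 0.002, 1.0, 0.0]
force: [-0.7, 1.3, -0.8]
finger_gap: 0.0227
gripper_force: 60.6
```

Emit:
apply_moves(
  plan=[
    {"travel": [0,0.22,0],"spin": 0,"fingers": -1},
    {"travel": [0,0.22,0],"spin": 0,"fingers": -1},
    {"travel": [0,0.22,0],"spin": 0,"fingers": -1},
    {"travel": [0,0.22,0],"spin": 0,"fingers": -1},
    {"travel": [0,0.15,0],"spin": 0,"fingers": -1},
  ],
)

```text
t: 15.18
tool_pos: [0.5084, 0.2768, 0.0721]
tcp_rot: [0.0, 0.002, 1.0, 0.0]
force: [-0.1, -0.3, -1.1]
finger_gap: 0.023
gripper_force: 60.7
```

Emit:
apply_moves(
  plan=[
    {"travel": [0,0,0],"spin": 0,"fingers": -1},
    {"travel": [0,0,0],"spin": 0,"fingers": -1},
  ],
)

```text
t: 15.35
tool_pos: [0.5082, 0.2758, 0.072]
tcp_rot: [0.0, 0.002, 1.0, -0.0]
force: [0.1, -1.5, -0.9]
finger_gap: 0.0229
gripper_force: 60.7
```

```bash
python3 -c "
from h import *
st(.507,.275,.0722,180)
a=cams.grab_frame('top')[100:200,120:250];b=cams.grab_frame('side')[170:290,150:270]
p=cv2.resize(a,None,fx=3.3,fy=3.3,interpolation=2);q=cv2.resize(b,None,fx=2.9,fy=2.9,interpolation=2)
c=np.zeros((max(p.shape[0],q.shape[0]),p.shape[1]+q.shape[1],3),np.uint8);c[:p.shape[0],:p.shape[1]]=p;c[:q.shape[0],p.shape[1]:]=q
cv2.imwrite('pics/z8.png',np.clip(c*1.4,0,255).astype(np.uint8))
# board-region darkness seen from the side: compare board area under cover with typical
K=cv2.cvtColor(cams.grab_frame('side'),6)
P=[[x,y,.04] for x in np.arange(.57,.69,.012) for y in np.arange(.0,.23,.0115)]
g=[int(K[int(round(v)),int(round(u))]) for u,v in w2px('side',P)]
print(np.array(g).reshape(10,-1))
T=[[x,y,.004] for x in np.arange(.56,.70,.01) for y in np.arange(.24,.33,.008)]
g=[int(K[int(round(v)),int(round(u))]) for u,v in w2px('side',T)]
print(np.array(g).reshape(14,-1))
"
```

```text
t 15.35 p [0.5082 0.2758 0.072 ] phi 179.8 zax [ 0. -0. -1.] q [ 0.5   0.48 -0.3   0.79 -0.    0.5 ] gap 0.0229 gf 60.7 F [ 0.1 -1.5 -0.9]
units travel [ 0.03 -0.02 -0.  ] spin units -0.002
[[ 59  62  62  57  43  47  47  80  49  47  44  46  49 128 157 157 158 156
  155 159]
 [ 62  62  58  49  43  45  59  54  47  57  87 126 148 148 139 129 144 143
  155 157]
 [ 60  63  49  51  85  68 106 148 167 165 163 163 158 160 160 139 158 157
  155 159]
 [ 59  95 134 150 148 153 151 154 148 149 150 145 151 150 154 142 156 158
  158 161]
 [162 162 160 160 161 161 160 153 161 161 161 148 161 147 157 137 157 155
  149 152]
 [161 159 160 156 158 155 157 162 160 157 158 159 158 159 158 136 155 159
  158 159]
 [150 152 152 140 138 140 143 149 147 148 131 129 130 132 141 123 147 120
  112 123]
 [163 159 159 159 160 157 159 157 155 157 160 156 161 156 159 134 156 157
  157 157]
 [147 150 146 141 148 145 142 145 152 146 148 145 143 144 141 134 151 126
  125 139]
 [159 160 163 160 157 159 156 156 154 152 154 153 152 154 160 137 157 156
  160 157]]
[[ 64 163 212 216 191 165 216 212 126 109 110 119]
 [103 206 218 216 182 125 214 221 143 109 110 114]
 [152 214 216 217 144 108 222 216 162 110 109 106]
 [117 207 218 216 180 125 212 222 139 107 112 110]
 [146 195 201 215 130 127 212 218 145 111 111 106]
 [ 77 109 170 218 177 127 212 215 132 107 108 108]
 [ 84 109 125 200 132 125 212 218 143 110 110 105]
 [117 106  68  61  93 106 213 216 121 111 112 108]
 [ 70  91  81  74 116 125 209 217 136 112 110 108]
 [138 138 121 193 152 111 214 216 144 112 109 104]
 [ 54  49  45  45  50 163 217 215 125 108 108 104]
 [ 54  73  55  56  89 121 207 213 138 110 111 110]
 [116 216 212 206 200 177 216 212 122 111 113 107]
 [153 212 213 214 214 215 214 212 135 110 110 107]]
```

Emit:
apply_moves(
  plan=[
    {"travel": [0,0,-0.4],"spin": 0,"fingers": -1},
    {"travel": [0,0,-0.6],"spin": 0,"fingers": -1},
    {"travel": [0,0,-0.6],"spin": 0,"fingers": -1},
    {"travel": [0.2,0,-0.4],"spin": 0,"fingers": -1},
    {"travel": [0.6,0,0],"spin": 0,"fingers": -1},
  ],
)

```text
t: 15.92
tool_pos: [0.4816, 0.2772, 0.1563]
tcp_rot: [0.005, 0.003, 1.0, 0.002]
force: [0.8, 1.7, -0.8]
finger_gap: 0.0228
gripper_force: 60.7
```

Emit:
apply_moves(
  plan=[
    {"travel": [0.6,-0.5,0],"spin": 0,"fingers": -1},
    {"travel": [0.6,-0.7,0],"spin": 0,"fingers": -1},
    {"travel": [0.6,-0.7,0],"spin": 0,"fingers": -1},
    {"travel": [0.6,-0.7,0],"spin": 0,"fingers": -1},
    {"travel": [0.5,-0.7,0],"spin": 0,"fingers": -1},
  ],
)

```text
t: 16.33
tool_pos: [0.3574, 0.1425, 0.1519]
tcp_rot: [-0.0, 0.002, 1.0, -0.0]
force: [0.3, -0.4, -0.2]
finger_gap: 0.0228
gripper_force: 60.6
```

Emit:
apply_moves(
  plan=[
    {"travel": [0,-0.7,0],"spin": 0,"fingers": -1},
    {"travel": [0,-0.7,0],"spin": 0,"fingers": -1},
    {"travel": [0,-0.7,0],"spin": 0,"fingers": -1},
    {"travel": [0,-0.7,0],"spin": 0,"fingers": -1},
    {"travel": [0,-0.7,0],"spin": 0,"fingers": -1},
  ],
)

```text
t: 16.75
tool_pos: [0.3586, 0.0026, 0.1524]
tcp_rot: [0.0, 0.002, 1.0, -0.0]
force: [0.8, 0.2, -0.8]
finger_gap: 0.0228
gripper_force: 60.7
```

```bash
python3 -c "
from h import *
st(.36,-.13,.0303,180)
a=cams.grab_frame('top')[100:200,120:220];b=cams.grab_frame('side')[170:290,150:270]
p=cv2.resize(a,None,fx=4,fy=4,interpolation=2);q=cv2.resize(b,None,fx=3.3,fy=3.3,interpolation=2)
c=np.zeros((max(p.shape[0],q.shape[0]),p.shape[1]+q.shape[1],3),np.uint8);c[:p.shape[0],:p.shape[1]]=p;c[:q.shape[0],p.shape[1]:]=q
cv2.imwrite('pics/z9.png',np.clip(c*1.2,0,255).astype(np.uint8));print(c.shape)"
```

```text
t 16.75 p [0.3586 0.0026 0.1524] phi 179.7 zax [ 0.001 -0.    -1.   ] q [ 0.01  0.05 -0.68  0.84 -0.    0.01] gap 0.0228 gf 60.7 F [ 0.8  0.2 -0.8]
units travel [-0.05 -3.32  3.05] spin units -0.003
(400, 796, 3)
```

View pics/z9.png

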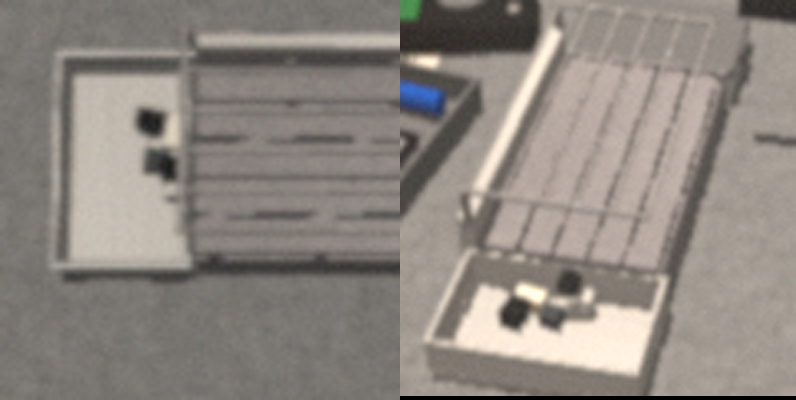

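The board is clear and the side view shows five parts in the tray: connector (530,295), dark parts (513,315), (550,317) and (570,280), and heat sink (580,305). I'll check the height of the part by the wall.

```bash
python3 -c "
from h import *
S=lambda x,y:(150+(x-400+.5)/3.3-.5,170+(y+.5)/3.3-.5)
T=lambda x,y:(120+(x+.5)/4-.5,100+(y+.5)/4-.5)
def tri(a,b):
    M=[]
    for n in('top','side'):
        K,r,t=cam(n);M.append(K@np.c_[cv2.Rodrigues(r)[0],t])
    X=cv2.triangulatePoints(M[0],M[1],np.array(a,float).reshape(2,1),np.array(b,float).reshape(2,1))[:,0];X=X[:3]/X[3]
    return X.round(4),(w2px('top',[X])[0]-a).round(1)
print('black',tri(T(168,170),S(570,280)))
print('dark A',tri(T(150,122),S(513,314)),'dark B',tri(T(155,161),S(550,317)))
print('conn',tri(T(172,128),S(530,295)))
print('wall inner top edge px side',[[400+(u-150)*3.3,(v-170)*3.3] for u,v in w2px('side',[[.63,.237,.038],[.63,.237,.002],[.65,.237,.038]])])"
```

```text
black (array([0.6193, 0.2481, 0.0373]), array([-0. , -0.5]))
dark A (array([0.6607, 0.2675, 0.0121]), array([-0. , -0.3])) dark B (array([0.6321, 0.264 , 0.0106]), array([-0.1, -0.6]))
conn (array([0.6531, 0.2499, 0.0169]), array([-0. ,  0.2]))
wall inner top edge px side [[np.float64(560.38), np.float64(266.64000000000004)], [np.float64(562.69), np.float64(299.30999999999995)], [np.float64(535.3), np.float64(263.00999999999993)]]
```

```bash
python3 -c "
from h import *
b=cv2.cvtColor(cams.grab_frame('side'),6);a=cv2.cvtColor(cams.grab_frame('top'),6)
np.set_printoptions(linewidth=200)
print('side rows246-272, cols 180-214');print(b[246:272,180:214])
print('top rows124-152, cols 150-168');print(a[124:152,150:168])
for z in (.016,.03,.036,.042,.048): print(z,w2px('side',[[.619,.24,z],[.619,.256,z],[.61,.248,z],[.628,.248,z]]).tolist(),w2px('top',[[.619,.24,z],[.619,.256,z]]).tolist())"
```

```text
side rows246-272, cols 180-214
[[119 100  97  96 102 103 108 113 114 111 118 120 120 127 126 114 110 128 143 142 141 143 146 146 144 139 123 112 131 146 149 152 149 147]
 [123 106 103 116 128 140 145 128 107  98 104 104  99  98  97  94  96 115 121 123 126 130 131 136 140 133 111 114 137 145 145 145 147 147]
 [111 104 112 121 139 148 151 136 111 106 114 124 107  96  88  88  88  98  98  98 100 104 110 113 118 113 100 111 126 132 137 137 137 144]
 [105 102 107 110 116 124 126 117 110 112 126 130 113 101  99  99  98  98  98  96  94  94  92  96 100  96  88  95 107 110 109 118 121 123]
 [100  99 102 104 102 104 106 103 103 105 114 114 109 103 106 105 105 113 107 100  96  93  96 102  99  99  91  92  95  94  97  94  96  99]
 [102 101 102 101 103 102  99 102 103 105 103 102 100 104 101 104 106 108 102  93  87  87  91 102 107 103  99 102  99 106 109 103  97  92]
 [101 102 103 102 103 101 102 103 101 104 102 105 106 102 101 104 104 104  91  76  66  65  70  81  93  98 103 104 107 112 117 113 106 100]
 [103 104 103 101  99 103 101 101 101 102 100 104 101 104 103 103 105  97  85  63  50  54  54  6
[... 4495 characters left out ...]
4 120 108  99 104 107  92  80]
 [158 157 160 157 158 158 157 156 157 154 149 135 119 108 110 109  95  84]
 [159 159 157 154 158 160 158 160 158 158 157 153 148 137 128 117 102  83]]
0.016 [[202.9, 258.3], [201.3, 262.8], [205.5, 261.0], [198.6, 260.1]] [[166.0, 143.2], [160.6, 143.2]]
0.03 [[202.6, 254.4], [201.0, 258.9], [205.3, 257.1], [198.4, 256.2]] [[164.9, 142.2], [159.4, 142.3]]
0.036 [[202.5, 252.7], [200.9, 257.2], [205.2, 255.4], [198.2, 254.5]] [[164.5, 141.8], [158.9, 141.9]]
0.042 [[202.4, 251.1], [200.7, 255.5], [205.1, 253.7], [198.1, 252.8]] [[164.0, 141.4], [158.4, 141.4]]
0.048 [[202.3, 249.3], [200.6, 253.8], [204.9, 252.0], [198.0, 251.1]] [[163.6, 141.0], [157.9, 141.0]]
```

The part by the wall tops out at about 40 mm and rests inside the tray wall, so all five are in. I'll lay the paddle down now.

Emit:
apply_moves(
  plan=[
    {"travel": [0,-0.6,0],"spin": 0,"fingers": -1},
    {"travel": [0,-0.7,0.2],"spin": 0,"fingers": -1},
    {"travel": [0,-0.7,0.3],"spin": 0,"fingers": -1},
    {"travel": [0,-0.7,0.4],"spin": 0,"fingers": -1},
    {"travel": [0,-0.5,0.5],"spin": 0,"fingers": -1},
  ],
)

```text
t: 17.37
tool_pos: [0.3602, -0.1251, 0.0965]
tcp_rot: [0.002, 0.002, 1.0, -0.001]
force: [0.9, 0.7, -1.6]
finger_gap: 0.0225
gripper_force: 60.7
```

Emit:
apply_moves(
  plan=[
    {"travel": [0,0,0.5],"spin": 0,"fingers": -1},
    {"travel": [0,0,0.4],"spin": 0,"fingers": -1},
    {"travel": [0,0,0.3],"spin": 0,"fingers": -1},
    {"travel": [0,0,0.2],"spin": 0,"fingers": -1},
    {"travel": [0,0,0],"spin": 0,"fingers": -1},
  ],
)

```text
t: 17.78
tool_pos: [0.3576, -0.1224, 0.0387]
tcp_rot: [-0.002, 0.001, 1.0, 0.001]
force: [-0.5, -0.6, -1.4]
finger_gap: 0.0227
gripper_force: 60.7
```

Emit:
apply_moves(
  plan=[
    {"travel": [0,0,0],"spin": 0,"fingers": -1},
    {"travel": [0,0,0],"spin": 0,"fingers": -1},
  ],
)

```text
t: 17.95
tool_pos: [0.3593, -0.1234, 0.0405]
tcp_rot: [0.0, 0.001, 1.0, -0.0]
force: [0.4, -0.6, -0.8]
finger_gap: 0.0227
gripper_force: 60.7
```

```bash
python3 -c "
from h import *
st(.36,-.13,.0303,180)"
```

```text
t 17.95 p [ 0.3593 -0.1234  0.0405] phi 179.8 zax [ 0.001 -0.    -1.   ] q [-0.33  0.25 -0.82  0.51  0.   -0.33] gap 0.0227 gf 60.7 F [ 0.4 -0.6 -0.8]
units travel [-0.02 -0.17  0.26] spin units -0.002
```

Emit:
apply_moves(
  plan=[
    {"travel": [0,0,0.1],"spin": 0,"fingers": -1},
    {"travel": [0,0,0.1],"spin": 0,"fingers": -1},
    {"travel": [0,0,0.04],"spin": 0,"fingers": -1},
    {"travel": [0,0,0],"spin": 0,"fingers": -1},
    {"travel": [0,0,0],"spin": 0,"fingers": -1},
  ],
)

```text
t: 18.37
tool_pos: [0.3585, -0.1237, 0.0304]
tcp_rot: [-0.0, 0.002, 1.0, 0.0]
force: [-1.5, 0.3, -1.8]
finger_gap: 0.0225
gripper_force: 60.7
```

Emit:
apply_moves(
  plan=[
    {"travel": [0,0,0],"spin": 0,"fingers": -0.3},
    {"travel": [0,0,0],"spin": 0,"fingers": 0},
    {"travel": [0,0,0],"spin": 0,"fingers": 0.1},
    {"travel": [0,0,0],"spin": 0,"fingers": 0.1},
    {"travel": [0,0,0],"spin": 0,"fingers": 0.1},
  ],
)

```text
t: 18.78
tool_pos: [0.3588, -0.1239, 0.0306]
tcp_rot: [0.0, 0.002, 1.0, -0.0]
force: [-0.2, -0.3, 0.6]
finger_gap: 0.0468
gripper_force: 0.0
```

Emit:
apply_moves(
  plan=[
    {"travel": [0,0,-0.3],"spin": 0,"fingers": 0.1},
    {"travel": [0,0,-0.6],"spin": 0,"fingers": 0.1},
    {"travel": [0,0,-0.6],"spin": 0,"fingers": 0.1},
    {"travel": [0,0,-0.6],"spin": 0,"fingers": 0.1},
    {"travel": [0,0,-0.6],"spin": 0,"fingers": 0.1},
  ],
)

```text
t: 19.2
tool_pos: [0.3582, -0.1237, 0.1396]
tcp_rot: [-0.0, 0.002, 1.0, 0.0]
force: [0.9, -0.1, -0.2]
finger_gap: 0.0468
gripper_force: 0.0
```

Emit:
apply_moves(
  plan=[
    {"travel": [0.5,0,0],"spin": 0,"fingers": 0.1},
    {"travel": [0,0,0],"spin": 0,"fingers": 0.1},
    {"travel": [0,0,0],"spin": 0,"fingers": 0.1},
    {"travel": [0,0,0],"spin": 0,"fingers": 0.1},
    {"travel": [0,0,0],"spin": 0,"fingers": 0.1},
  ],
)

```text
t: 19.62
tool_pos: [0.3388, -0.1236, 0.1379]
tcp_rot: [-0.0, 0.002, 1.0, 0.0]
force: [0.0, 0.3, -1.2]
finger_gap: 0.0471
gripper_force: 0.0
```

```bash
python3 -c "
from h import *
st()
b=cv2.cvtColor(cams.grab_frame('side'),6)
# dark blade on the bench?
d=.178
P=[[.359+x,-.1234,.026] for x in np.arange(.06,.2,.015)]
print([int(b[int(v),int(u)]) for u,v in w2px('side',P)])
print(robot.job_done())"
```

```text
t 19.62 p [ 0.3388 -0.1236  0.1379] phi 179.8 zax [-0.001  0.    -1.   ] q [-0.35  0.08 -0.7   0.8   0.   -0.35] gap 0.0471 gf 0.0 F [ 0.   0.3 -1.2]
[50, 43, 50, 53, 47, 54, 44, 44, 121, 119]
the job is handed in; nothing more can be done
None
```

The job is handed in at about 20 s of the 72 s: all five components were swept into the tray, and the paddle lies released on the bench; no verdict came back, and one dark part by the tray's inner wall tops out near 40 mm, close to the 42 mm limit.

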